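Hold the order clip open around the card

ROBOT

A 7-joint arm with a two-finger parallel gripper is mounted at the origin on the work surface. World frame = base frame: x ahead of the robot, y to its left, z up, the work surface at z = 0. Lengths are in m, angles in rad, forces in N, time in s.
With the tool pointing down it reaches from about 0.425 to 0.925 m from the base axis. Payload 6.8 kg.
Tool frame: the origin (TCP) lies midway between the tips of the shut fingers; the grasp point (between the pads) lies robot.grip_depth behind it (robot.grip_depth is the distance from the TCP to the grasp point, in m); x points along the fingers, y is the direction in which the jaws open and shut, and the axes are right-handed (so a half turn about x gives the same grasp; the last joint's range is limited). The gripper opens to 88 mm and grips with 3 to 60 N. Pads are 20 mm wide; open, the fingers measure 115 mm over their backs; the gripper's body (75 mm by 178 mm) begins 61 mm behind the grasp point.
Start: joints at [-1.374, 0.477, 0.022, 1.555, -0.011, 1.109, -0.083], TCP at [0.203, 0.644, 0.223] pointing down, gripper open.
Joint ranges: [-2.96, 2.96], [-0.34, 2.1], [-1.41, 1.46], [0.24, 2.44], [-1.37, 4.51], [0.17, 1.92], [-2.96, 2.96]. Speed limits (rad/s): [2.39, 2.39, 3.14, 3.14, 3.14, 3.14, 3.14].

INTERFACE

Orientations are given as a unit quaternion [x, y, z, w].
In Python, from bench import robot, cams, job gives the robot as it stands.
- The arm moves only by the shell command python3 -m handwheel 'ROWS' [FORCE]. ROWS is JSON, a list of rows, each a list of 3 entries, a list of its own where there are three numbers: the opening, from -1 (shut) to 1 (fully open), then the shift along the tool's x, y, z in cm, then the turn, a rotation vector about the tool's x, y, z in rad. In form: [[jaw, [tx, ty, tz], [wx, wy, wz]], ...]. A call has 1 to 5 rows; each row is the pose to reach, as a shift and turn from the pose commanded when the call began, along the tool's axes at that moment; what a row does not reach only later rows make up. A row lasts 1/12 s, in which the tool goes at most 41.7 mm and 7.16 degrees, less where a joint would pass 70% of its speed; a pose out of reach is approached as far as the arm can. A call with a gripper value outside its range is refused whole. The fingers move at their own pace and stop on an object; FORCE is the grip in N (left out, the last holds). Time passes only in rows, so rows that repeat a pose let the fingers close. It gives the time, the measured TCP pose, the force and the opening at its end, in the units of the state.
- robot.read_state(): the state, without advancing time (a new reading comes with each control period).
- cams.capture(name): name is "scene" or "top" or "wrist"; returns the picture (400x640x3 uint8, red, green, blue); there is no depth.
- cams.camera_model(name): a dict with "intrinsics" (3x3 intrinsics, pixels), "k1" (the pictures are not rectified: a ray, as slopes to the right and down, at radius r is drawn at 1 + k1 r^2 times it, then the intrinsics apply), "R" (3x3) and "t" (3): a world point X has camera coordinates R X + t. Camera axes: x right, y down, z forward; pixel columns grow to the right and rows downward; lengths in m; the calibration is good to about 2 mm. A picture is of the moment at which its call begins: read the wrist's pose just before it. camera_model takes no time and is no camera call; for the wrist camera it gives the pose at the moment of the call.
- job.finish_job(): hands the job in, once; it reports no verdict.
The state is a dict: "t": time; "joint_positions": joint angles; "qd": joint speeds; "effort": joint torques, N m; "position": TCP position; "ee_rot": TCP orientation; "contact_force": force on the tool from outside, world axes, zero at the start; "ft_torque": the same for the moment, N m; "gripper_width": finger opening in m.
Only numpy, scipy, OpenCV 4.12 (cv2) and the standard library are available. Lean on these libraries where they do the work, as an engineer would, in place of code of your own. Each camera call takes 0.05 s, during which the arm holds its last target.

TASK

First pull the red slide by its black knob all the way out to its stop, so that the order card comes out from under the clear shelf. Then pick up the blue spring clip by its handles, squeeze it wide open and bring it around the card's front upright edge, about half-way up, the jaw tips a good centimetre past the edge, with one jaw on each side and neither the jaws nor the rest of the clip touching the card, so that a ticket can be slipped in. Finish still holding it there, squeezed wide open, with the slide still fully out, and leave everything else where it stands.

Things in the scene. Friction and masses are not known exactly. Their poses are not given: they have to be found in the camera images.
- slide (a joint): how far the red slide is pulled out, m: 0 = fully under the clear shelf, 0.13 = at its stop. It runs straight along the card's -x axis, drags with about 2 N of friction and stays where it is left
- knob (a point): centre, 30 mm above the table, of the black upright knob on the slide's front end: a cylinder 22 mm across, from 12 to 48 mm above the table. The slide's plate under it is 50 mm wide, its top 11 mm above the table. With the slide in, the knob stands 70 mm in front of the shelf's edge
- card_edge (a point): orange card with white bands on its faces, upright on the slide: 4 mm thick (y), 120 long (x), 130 high (25 to 155 mm above the table). This point is half-way up its front upright edge, 90 mm above the table; x points from that edge into the card, away from the robot; z up. The edge is 100 mm behind the knob; slide in: 30 mm behind the shelf's front edge, slide out: 100 mm in front of it
- rack: the fixed clear shelf on four thin steel posts, with the slide's track: shelf 210 mm deep (x), 250 wide (y), underside 180 and top 188 mm above the table. Origin on the table below the middle of the shelf's front edge; x as the card's x; it carries slide and card
- clip_grip (a point): where to squeeze the blue spring clip: between its two flat handles, mid-height (15 mm above the table, clip 30 mm high, lying on its side). x points along the clip to the jaws, y across the handles. Handles here 50 mm wide over all at rest (60 mm at their ends, 15 mm behind), 28 mm squeezed fully. Upright pin 38 mm ahead along x, jaw tips 83 mm ahead
- clip_lever (a joint): opening angle of the clip, rad: 0 = shut (at rest), 0.60 = fully open at its stop, handles then parallel, jaw tips about 26 mm apart, evenly either side of the line midway between the handles. A spring shuts it: about 3 N on the handles to start, 10 N to hold it fully open; a firm grip of 20 to 60 N holds it at its stop
- jaw_a (a point): inner face of one jaw, 2 mm short of its tip, half-way up the clip; axes as clip_grip
- jaw_b (a point): inner face of the other jaw, 2 mm short of its tip, half-way up the clip
- clip: the whole blue clip, two levers on an upright pin, about 98 mm long, 60 g; origin on the pin at the underside, x to the jaws
- cup: red drinking cup, 72 mm across, 85 high; origin at the centre of its underside; leave it alone
- ketchup: red squeeze bottle, 62 mm across, 180 high; origin at the centre of its underside; leave it alone
- mustard: yellow squeeze bottle, 62 mm across, 180 high; origin at the centre of its underside; leave it alone
- brown_bottle: brown glass bottle, 60 mm across, 210 high; origin at the centre of its underside; leave it alone
- shaker: glass salt shaker with steel top, 40 mm across, 75 high; origin at the centre of its underside; leave it alone
- sauce_bowl: white bowl, 70 mm across, 35 high, standing on the clear shelf (188 mm high); origin at the centre of its underside; leave it alone

How it is judged:
On the way, in this order (a step that is already met when the one before it is completed fails the run):
1. the slide is pulled out to its stop while the clip is still shut (value of joint slide above 0.122 m and value of joint clip_lever below 0.1 rad), for 0.2 s.
2. the clip is squeezed wide open and off the table (value of joint clip_lever above 0.45 rad and height (world z) of clip above 0.02 m), for 0.2 s.
At the end, for the whole second after the job is handed in: Slide out 120 mm or more; clip held still by the fingers, open 0.45 rad or more, over 30 mm above the table; jaw tips 8 mm or more past the card's front edge, one each side, 3 mm or more off its middle plane, within 35 mm of mid-height, pressing on card, slide or shelf under 0.3 N (value of joint slide above 0.12 m and value of joint clip_lever above 0.45 rad and height (world z) of clip above 0.03 m and contact force between clip and the fingers above 2 N and contact force between clip and rack below 0.3 N and linear speed of clip below 0.03 m/s and ((y of jaw_a in the frame of card_edge above 0.003 m and y of jaw_b in the frame of card_edge below -0.003 m) or (y of jaw_b in the frame of card_edge above 0.003 m and y of jaw_a in the frame of card_edge below -0.003 m)) and x of each of jaw_a, jaw_b in the frame of card_edge above 0.008 m and z of jaw_a in the frame of card_edge between -0.035 and 0.035 m and z of jaw_b in the frame of card_edge between -0.035 and 0.035 m); the arm keeps its last pose, push and grip.
It fails at once if a bystander is moved more than 30 mm or tipped (distance of any of cup, ketchup, mustard, brown_bottle, shaker, sauce_bowl from where it was at the start of the episode above 0.03 m or angle between any of cup, ketchup, mustard, brown_bottle, shaker, sauce_bowl's own z axis and vertical above 0.5 rad).
It also fails if it takes over 56 s, if anything falls off the work surface, if the arm or the gripper's body presses on something with over 40 N, if the wrist force passes 120 N, or if a joint passes its speed limit or range.

## Working session

There is one attempt and no reset: what is moved stays moved. The work goes in short steps, Python scripts to look and compute and a shell command to move; the robot and the scene stay as the last step left them, time stands still between calls to the robot, and variables do not carry over. Pictures are saved under pics/ and viewed, and the job is handed in when it is done.

```bash
ls; mkdir -p pics; python3 - <<'E'
from bench import robot,cams,job
import cv2,json
s=robot.read_state()
for k in s: print(k,s[k])
print(robot.grip_depth)
for n in ["scene","top","wrist"]:
    m=cams.camera_model(n); print(n,m)
    cv2.imwrite(f"pics/{n}0.png",cams.capture(n)[:,:,::-1])
E
```

```text
pics
t 0.0
joint_positions [-1.37409737  0.47775802  0.02235865  1.55643464 -0.01147974  1.10932361
 -0.08312955]
qd [-1.05262776e-03 -8.79539409e-04  7.68355857e-04  1.33399052e-03
  1.06018515e-03 -1.27745131e-03  1.54245578e-05]
effort [-1.67361150e-04 -5.82845557e+01  1.53480962e+00 -2.72604954e+01
 -5.42989851e-02  1.71375816e-02  1.68717411e-04]
position [0.20241932 0.64330152 0.22171743]
ee_rot [ 0.10671803  0.6989505  -0.10798484  0.69886961]
contact_force [-0.86000594  0.81934025  0.13024151]
ft_torque [-0.00324236  0.03131416 -0.00303519]
gripper_width 0.08806293193253868
0.0187
scene {'intrinsics': array([[377.99966671,   0.        , 313.93089562],
       [  0.        , 377.99966671, 203.10457151],
       [  0.        ,   0.        ,   1.        ]]), 'k1': -0.03754326560625059, 'R': array([[-0.11129105,  0.99370737,  0.01264811],
       [ 0.85190912,  0.10194834, -0.5136705 ],
       [-0.51172761, -0.04639189, -0.85789431]]), 't': array([ 0.06606503, -0.43226594,  1.6597042 ])}
top {'intrinsics': array([[417.30602895,   0.        , 315.76621384],
       [  0.        , 417.30602895, 194.14485769],
       [  0.        ,   0.        ,   1.        ]]), 'k1': -0.0009846763540174873, 'R': array([[ 6.75835686e-03, -9.99976410e-01,  1.22643586e-03],
       [-9.88385648e-01, -6.86621170e-03, -1.51811284e-01],
       [ 1.51816123e-01, -1.86196770e-04, -9.88408736e-01]]), 't': array([0.01478973, 0.58239949, 1.15700056])}
wrist {'intrinsics': array([[312.04760811,   0.        , 322.84715972],
       [  0.        , 312.04760811, 203.8482564 ],
       [  0.        ,   0.        ,   1.        ]]), 'k1': -0.052805789031269194, 'R': array([[ 0.29985722,  0.95398003, -0.00278572],
       [ 0.91981007, -0.28833979,  0.26610074],
       [ 0.25305156, -0.08235456, -0.9639412 ]]), 't': array([-0.67303139, -0.03228191,  0.39047757])}
```

View pics/scene0.png

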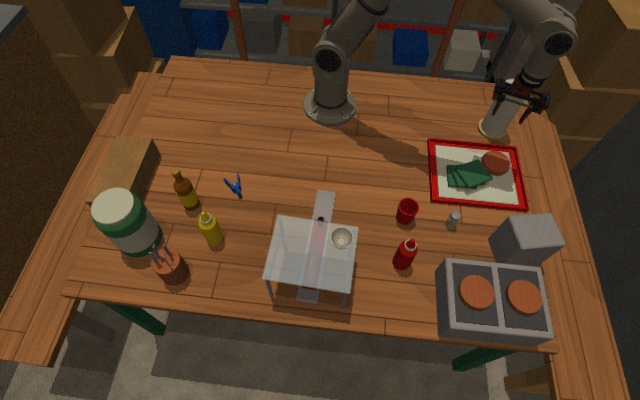

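View pics/top0.png

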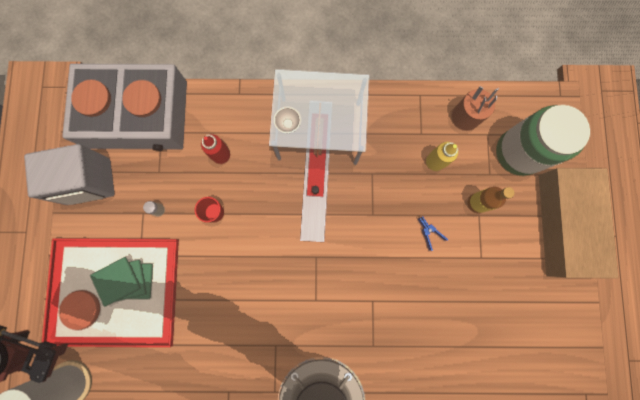

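View pics/wrist0.png

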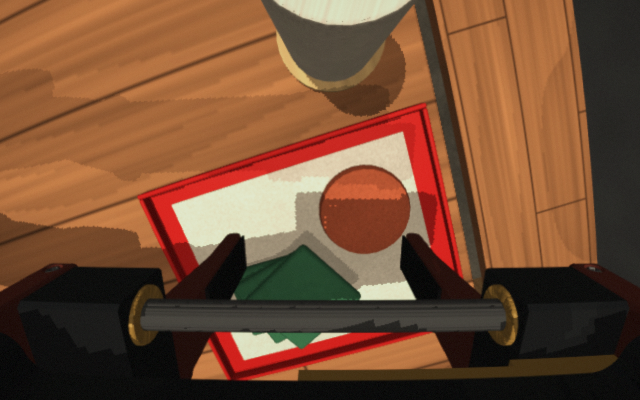

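```bash
cat > h.py <<'E'
import numpy as np,cv2
from bench import robot,cams,job
from scipy.spatial.transform import Rotation as Ro
def ray(m,u,v):
    K=m["intrinsics"];k=m["k1"]
    d=np.array([(u-K[0,2])/K[0,0],(v-K[1,2])/K[1,1]]);x=d.copy()
    for _ in range(20): x=d/(1+k*(x@x))
    R=np.array(m["R"]);t=np.array(m["t"])
    return -R.T@t, R.T@np.array([x[0],x[1],1])
def onz(m,u,v,z):
    o,d=ray(m,u,v); return o+d*(z-o[2])/d[2]
def proj(m,X):
    c=np.array(m["R"])@np.array(X)+np.array(m["t"]);s=c[:2]/c[2];s=s*(1+m["k1"]*(s@s));K=m["intrinsics"]
    return K[0,0]*s[0]+K[0,2],K[1,1]*s[1]+K[1,2]
def crop(im,name,u0,v0,w,h,f):
    c=cv2.resize(im[v0:v0+h,u0:u0+w],None,fx=f,fy=f,interpolation=cv2.INTER_CUBIC)
    if c.ndim==3: cv2.imwrite(name,c)
E
python3 - <<'E'
from h import *
a=cv2.imread("pics/top0.png")
crop(a,"pics/c1.png",250,60,140,200,3)
crop(a,"pics/c2.png",400,200,64,64,9)
b=cv2.imread("pics/scene0.png")
crop(b,"pics/c3.png",210,160,60,50,10)
E
```

```text
(no output)
```

View pics/c1.png

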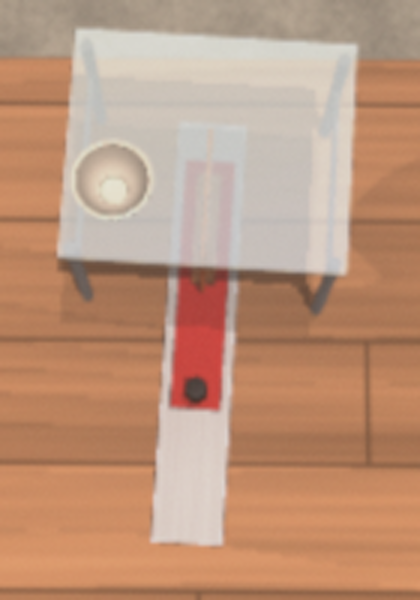

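View pics/c2.png

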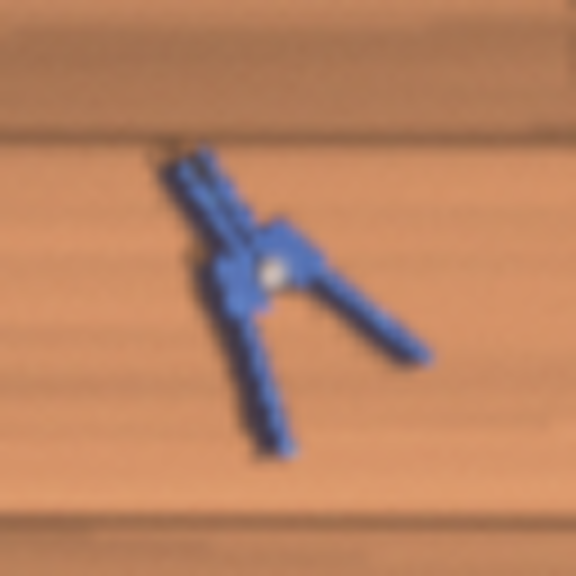

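View pics/c3.png

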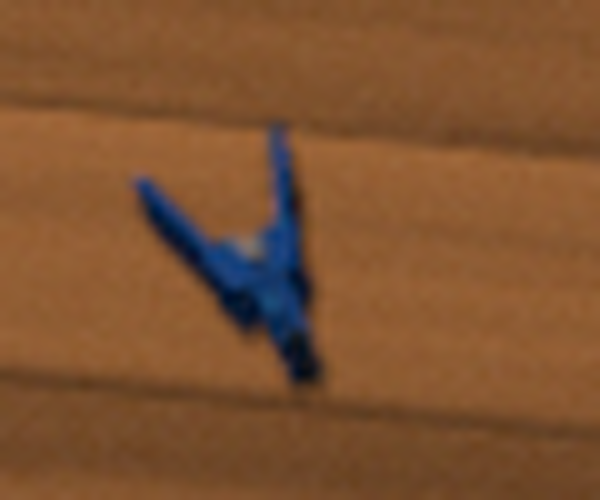

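```bash
python3 - <<'E'
from h import *
np.set_printoptions(precision=4,suppress=True)
m=cams.camera_model("top")
for n,u,v,z in [("knob",315,190,.048),("sfl",269.3,146,.188),("sfr",365,151.3,.188),("sbl",275.7,70,.188),("sbr",369,75,.188),("trackL",300.3,241,.0),("trackR",324,241.7,0),("pin",430.2,230.2,.03),("h1",447.2,239.8,.03),("h2",431.7,250.6,.03),("jaw",420.9,217.8,.03),
 ("cup",209,200,.085),("shaker",150,207,.07),("ketch",208,139,.18),("must",450,148,.18),("brown",508,192,.21),("bowl",288,119,.22)]:
    print(n,onz(m,u,v,z))
m=cams.camera_model("scene")
for n,u,v,z in [("knob",320.5,218.5,.048),("pin",235,184.3,.03),("h1",223.9,178.2,.03),("h2",238,172.6,.03),("jaw",240.3,197.8,.015)]:
    print(n,onz(m,u,v,z))
E
```

```text
knob [0.5938 0.0211 0.048 ]
sfl [0.6849 0.1394 0.188 ]
sfr [ 0.6726 -0.1071  0.188 ]
sbl [0.8926 0.1273 0.188 ]
sbr [ 0.8804 -0.12    0.188 ]
trackL [0.4496 0.0632 0.    ]
trackR [ 0.448  -0.0064  0.    ]
pin [ 0.4818 -0.3112  0.03  ]
h1 [ 0.4547 -0.359   0.03  ]
h2 [ 0.4237 -0.3134  0.03  ]
jaw [ 0.5175 -0.2855  0.03  ]
cup [0.5576 0.3149 0.085 ]
shaker [0.5387 0.4832 0.07  ]
ketch [0.7047 0.3003 0.18  ]
must [ 0.6851 -0.3288  0.18  ]
brown [ 0.5656 -0.4582  0.21  ]
bowl [0.7467 0.0902 0.22  ]
knob [0.5964 0.0226 0.048 ]
pin [ 0.4804 -0.3083  0.03  ]
h1 [ 0.4583 -0.3557  0.03  ]
h2 [ 0.4267 -0.3086  0.03  ]
jaw [ 0.5271 -0.2805  0.015 ]
```

```bash
cat >> h.py <<'E'
np.set_printoptions(precision=4,suppress=True)
def down(yaw):
    # tool x down; tool z along heading yaw ; y = z x x
    z=np.array([np.cos(yaw),np.sin(yaw),0]);x=np.array([0,0,-1.]);return np.column_stack([x,np.cross(z,x),z])
def go(p,R):
    s=robot.read_state();R0=Ro.from_quat(s["ee_rot"]).as_matrix()
    d=R0.T@(np.array(p)-s["position"])*100
    w=Ro.from_matrix(R0.T@R).as_rotvec()
    print("shift cm",d,"turn",w,"rows>=",np.linalg.norm(d)/4.17,np.degrees(np.linalg.norm(w))/7.16)
def st():
    s=robot.read_state();R0=Ro.from_quat(s["ee_rot"]).as_matrix()
    print("t",s["t"],"p",s["position"],"F",s["contact_force"],"w",s["gripper_width"],"\nR",R0.tolist(),"q",s["joint_positions"])
E
python3 - <<'E'
from h import *
st()
for y in (-.057,np.pi-.057): go([.595,.021,.222],down(y))
E
```

```text
t 0.15 p [0.2025 0.6434 0.2219] F [ 0.0539  0.2855 -0.8864] w 0.08745386751844392 
R [[-0.0003003697391540938, 0.3001416014566868, 0.9538946109780867], [-0.001344199450225042, 0.9538936710416701, -0.30014172897896807], [-0.9999990514524791, -0.0013723781044920613, 0.00011692938251622875]] q [-1.3741  0.4776  0.0224  1.5562 -0.0115  1.1093 -0.0831]
shift cm [  0.0634 -47.5936  56.1252] turn [-0.2478 -0.0001  0.0014] rows>= 17.646991209659518 1.9833071701247722
shift cm [  0.0634 -47.5936  56.1252] turn [2.8938 0.002  0.0001] rows>= 17.646991209659518 23.15638857624881
```

```bash
python3 -m handwheel '[[1,[0,-3.2,2.5],[0,0,0]],[1,[0,-6.5,5],[0,0,0]],[1,[0,-9.5,7.8],[-0.05,0,0]],[1,[0,-12.3,10.8],[-0.1,0,0]],[1,[0,-15,13.8],[-0.2,0,0]]]'; python3 - <<'E'
from h import *
st(); go([.595,.021,.222],down(-.057))
E
```

```text
t: 0.57
position: [0.2894, 0.4573, 0.2224]
ee_rot: [0.036, 0.706, -0.036, 0.706]
contact_force: [0.4, -0.3, -0.8]
gripper_width: 0.0881
t 0.5667 p [0.2894 0.4573 0.2224] F [ 0.4224 -0.2902 -0.7515] w 0.08813793581673948 
R [[-0.00014426547630153053, 0.1016837344683777, 0.9948167657071513], [-0.00045566609637388844, 0.9948166660974022, -0.1016837903663049], [-0.9999998857779341, -0.00046797373268642195, -9.718386981732996e-05]] q [-1.1436  0.258   0.026   1.8781 -0.0078  1.0061  0.3546]
shift cm [  0.0581 -40.299   34.8355] turn [-0.0449 -0.0001  0.0005] rows>= 12.774203758257777 0.358997768303226
```

```bash
python3 -m handwheel '[[1,[0,-3,2.8],[-0.02,0,0]],[1,[0,-6,5.6],[-0.045,0,0]],[1,[0,-9,8.4],[-0.045,0,0]],[1,[0,-12,11.2],[-0.045,0,0]],[1,[0,-15,13.9],[-0.045,0,0]]]';python3 -m handwheel '[[1,[0,-3,2.5],[0,0,0]],[1,[0,-6,5],[0,0,0]],[1,[0,-9,7.5],[0,0,0]],[1,[0,-12,9.9],[0,0,0]],[1,[0,-15,12.2],[0,0,0]]]'; python3 - <<'E'
from h import *
st(); go([.595,.021,.222],down(-.057))
E
```

```text
t: 0.98
position: [0.4126, 0.2937, 0.2227]
ee_rot: [0.021, 0.707, -0.021, 0.707]
contact_force: [1.3, 0.8, -0.9]
gripper_width: 0.088
t: 1.4
position: [0.5253, 0.1368, 0.2226]
ee_rot: [0.021, 0.707, -0.021, 0.707]
contact_force: [1.2, 1.0, 0.3]
gripper_width: 0.0877
t 1.4 p [0.5253 0.1368 0.2226] F [1.2472 1.018  0.2675] w 0.08767511474267518 
R [[4.026677875057505e-05, 0.05989845061663483, 0.9982044750412177], [4.93112758439794e-05, 0.998204474517916, -0.05989845257441134], [-0.9999999979734923, 5.163465395476713e-05, 3.724080970224364e-05]] q [-0.5839  0.2613  0.2572  1.8872 -0.0781  1.0026  1.2179]
shift cm [  0.0637 -11.1437   7.6482] turn [-0.0029  0.     -0.0001] rows>= 3.241230480378214 0.023486609672989083
```

```bash
python3 -m handwheel '[[1,[0,-3.5,2.2],[0,0,0]],[1,[0,-7,4.4],[0,0,0]],[1,[0,-10,6],[0,0,0]],[1,[0,-11.1,7.2],[0,0,0]],[1,[2,-11.1,7.2],[0,0,0]]]'; python3 - <<'E'
from h import *
st()
m=cams.camera_model("wrist");print(-m["R"].T@m["t"])
import pickle;pickle.dump(m,open("m1.pkl","wb"))
cv2.imwrite("pics/w1.png",cams.capture("wrist")[:,:,::-1])
E
```

```text
t: 1.82
position: [0.594, 0.0182, 0.2058]
ee_rot: [0.023, 0.704, -0.024, 0.709]
contact_force: [1.3, -0.7, -0.2]
gripper_width: 0.0882
t 1.8167 p [0.594  0.0182 0.2058] F [ 1.3041 -0.6702 -0.1715] w 0.08820257155507852 
R [[0.007654424129222237, 0.06685366048627295, 0.9977334302662391], [-0.001279020071675685, 0.9977624986378884, -0.06684579582542144], [-0.9999698864960416, -0.000764455010989179, 0.007722804518433879]] q [-0.3815  0.3654  0.3138  1.7962 -0.1297  0.9927  1.487 ]
[0.5198 0.0228 0.3665]
```

View pics/w1.png

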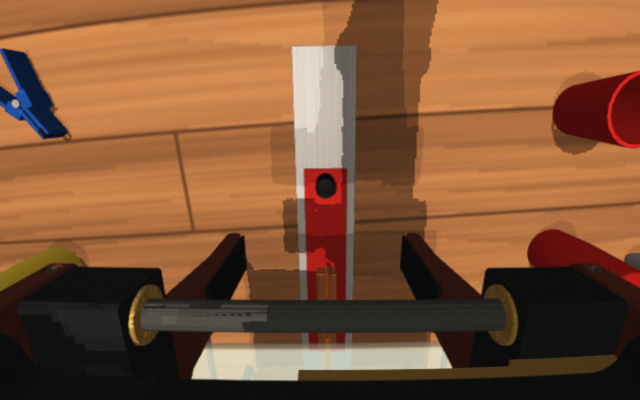

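```bash
python3 - <<'E'
from h import *
import pickle;m=pickle.load(open("m1.pkl","rb"))
crop(cv2.imread("pics/w1.png"),"pics/c4.png",270,150,120,200,3)
crop(cv2.imread("pics/w1.png"),"pics/c5.png",0,30,90,130,6)
print(onz(m,326,182,.048))
E
```

```text
[0.5866 0.021  0.048 ]
```

View pics/c4.png

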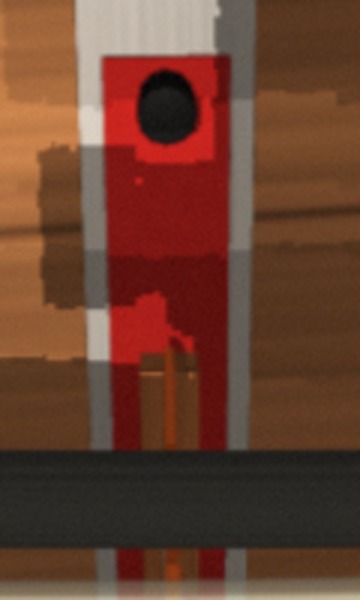

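View pics/c5.png

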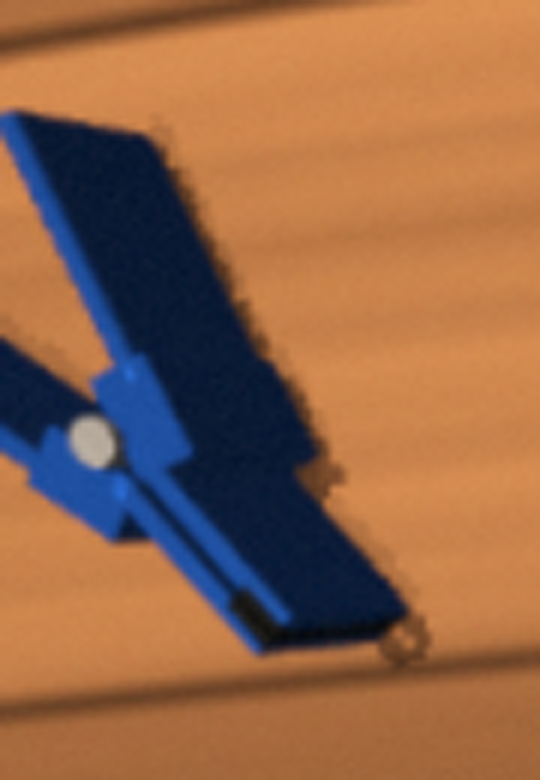

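```bash
python3 - <<'E'
from h import *
st(); go([.594,.021,.021],down(-.057))
E
```

```text
t 1.8667 p [0.5897 0.0207 0.1997] F [-1.252  -0.0332 -2.8307] w 0.08787269485196562 
R [[-0.0016396403729452835, 0.06393763519520185, 0.9979525491650857], [-0.001404833199534515, 0.9979527585879235, -0.06393995675972329], [-0.9999976690088478, -0.0015067954071748303, -0.0015464619206508878]] q [-0.3832  0.3698  0.3101  1.8046 -0.1309  0.9891  1.4864]
shift cm [17.8742  0.0813  0.4582] turn [-0.007  -0.0016  0.0015] rows>= 4.287827452521037 0.0584859290620808
```

```bash
python3 -m handwheel '[[1,[4,0,0.3],[0,0,0]],[1,[8,0,0.4],[0,0,0]],[1,[11.5,0,0.4],[0,0,0]],[1,[14.5,0,0.4],[0,0,0]],[1,[16.5,0,0.4],[0,0,0]]]' 25; python3 - <<'E'
from h import *
st(); go([.594,.021,.021],down(-.057))
E
```

```text
t: 2.28
position: [0.5913, 0.0242, 0.0344]
ee_rot: [0.021, 0.709, -0.021, 0.705]
contact_force: [0.1, 0.5, 0.7]
gripper_width: 0.0881
t 2.2833 p [0.5913 0.0242 0.0344] F [0.0616 0.5201 0.6517] w 0.08809415647787079 
R [[-0.004851324528565404, 0.0584522968109156, 0.9982784148962891], [-0.00010591545000627339, 0.998290126884594, -0.058453497300497786], [-0.9999882266468123, -0.0003893099927796233, -0.004836838377859309]] q [-0.3283  0.5925  0.2419  1.9052 -0.2169  0.6739  1.5571]
shift cm [ 1.3406 -0.3024  0.2944] turn [-0.0015 -0.0048  0.0004] rows>= 0.3370420884503933 0.0406120057133612
```

```bash
python3 -m handwheel '[[1,[1.3,-0.3,0.2],[0,0,0]],[-1,[1.3,-0.3,0.2],[0,0,0]],[-1,[1.3,-0.3,0.2],[0,0,0]],[-1,[1.3,-0.3,0.2],[0,0,0]],[-1,[1.3,-0.3,0.2],[0,0,0]]]' 25; python3 -m handwheel '[[-1,[0,0,0],[0,0,0]],[-1,[0,0,0],[0,0,0]],[-1,[0,0,0],[0,0,0]]]'; python3 - <<'E'
from h import *
st()
E
```

```text
t: 2.7
position: [0.5968, 0.0204, 0.0263]
ee_rot: [0.021, 0.706, -0.021, 0.708]
contact_force: [-0.0, -0.6, 0.7]
gripper_width: 0.0647
t: 2.95
position: [0.596, 0.0204, 0.0254]
ee_rot: [0.021, 0.706, -0.021, 0.707]
contact_force: [0.6, -0.5, 0.4]
gripper_width: 0.045
t 2.95 p [0.596  0.0204 0.0254] F [ 0.5626 -0.5472  0.3762] w 0.045001685301841704 
R [[0.0011026958010724175, 0.05963622306341715, 0.9982195675104256], [0.00028618050745541496, 0.998220114701309, -0.05963657188691533], [-0.9999993510811335, 0.0003514319797921113, 0.0010836664044481803]] q [-0.3167  0.6095  0.2369  1.9016 -0.2227  0.6546  1.5675]
```

```bash
python3 -m handwheel '[[-1,[0,0,0],[0,0,0]],[-1,[0,0,0],[0,0,0]],[-1,[0,0,0],[0,0,0]],[-1,[0,0,0],[0,0,0]],[-1,[0,0,0],[0,0,0]]]'; python3 - <<'E'
from h import *
cv2.imwrite("pics/w2.png",cams.capture("wrist")[:,:,::-1])
E
```

```text
t: 3.37
position: [0.5956, 0.0205, 0.0247]
ee_rot: [0.021, 0.707, -0.021, 0.707]
contact_force: [-0.6, 1.6, 1.4]
gripper_width: 0.0213
```

View pics/w2.png

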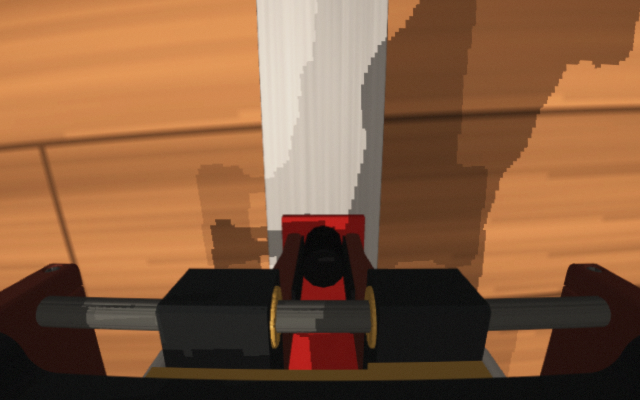

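The knob (top at about 325,245) is centred between the fingers at 21 mm opening. Next I pull along −tool z.

```bash
python3 -m handwheel '[[-1,[0,0,-1],[0,0,0]],[-1,[0,0,-3],[0,0,0]],[-1,[0,0,-5],[0,0,0]],[-1,[0,0,-7],[0,0,0]],[-1,[0,0,-9],[0,0,0]]]' 30; python3 - <<'E'
from h import *
st()
E
```

```text
t: 3.83
position: [0.505, 0.0256, 0.0247]
ee_rot: [0.021, 0.706, -0.021, 0.707]
contact_force: [2.3, 0.4, -4.1]
gripper_width: 0.0212
t 3.8333 p [0.505  0.0256 0.0247] F [ 2.3254  0.4463 -4.0692] w 0.021216700668976768 
R [[0.0014630033305142454, 0.059770924984849774, 0.9982110478990454], [-2.30716571259712e-05, 0.9982121179274466, -0.059770955241653836], [-0.9999989295439038, 6.441472355007277e-05, 0.0014617666673749086]] q [-0.3624  0.5044  0.2337  2.1165 -0.2184  0.5414  1.5419]
```

```bash
python3 -m handwheel '[[-1,[0,0,-1],[0,0,0]],[-1,[0,0,-1.8],[0,0,0]],[-1,[0,0,-2.3],[0,0,0]],[-1,[0,0,-2.7],[0,0,0]]]'; python3 -m handwheel '[[-1,[0,0,-0.4],[0,0,0]],[-1,[0,0,-0.4],[0,0,0]]]'
```

```text
t: 4.17
position: [0.4789, 0.0271, 0.0246]
ee_rot: [0.021, 0.707, -0.021, 0.707]
contact_force: [2.4, 0.5, -4.4]
gripper_width: 0.0209
t: 4.33
position: [0.4782, 0.0271, 0.0247]
ee_rot: [0.021, 0.704, -0.021, 0.709]
contact_force: [8.6, -0.8, -15.2]
gripper_width: 0.0211
```

```bash
python3 -m handwheel '[[-1,[0,0,-0.4],[0,0,0]],[-1,[0,0,-0.4],[0,0,0]]]'; python3 - <<'E'
from h import *
st()
cv2.imwrite("pics/t2.png",cams.capture("top")[:,:,::-1])
cv2.imwrite("pics/s2.png",cams.capture("scene")[:,:,::-1])
crop(cv2.imread("pics/t2.png"),"pics/c6.png",240,60,160,200,3)
crop(cv2.imread("pics/s2.png"),"pics/c7.png",240,150,160,180,4)
E
```

```text
t: 4.5
position: [0.4777, 0.0271, 0.025]
ee_rot: [0.021, 0.702, -0.022, 0.711]
contact_force: [19.0, -2.4, -25.3]
gripper_width: 0.0213
t 4.5 p [0.4777 0.0271 0.025 ] F [ 18.9511  -2.4317 -25.2926] w 0.02125438449989931 
R [[0.013132248386549195, 0.0605324841721757, 0.9980798376944898], [-0.0009908705221527182, 0.9981662089394534, -0.06052468510490357], [-0.9999132773535523, -0.0001941426916111759, 0.013168146441051964]] q [-0.3819  0.4689  0.2344  2.1868 -0.2163  0.4939  1.5279]
```

View pics/c6.png

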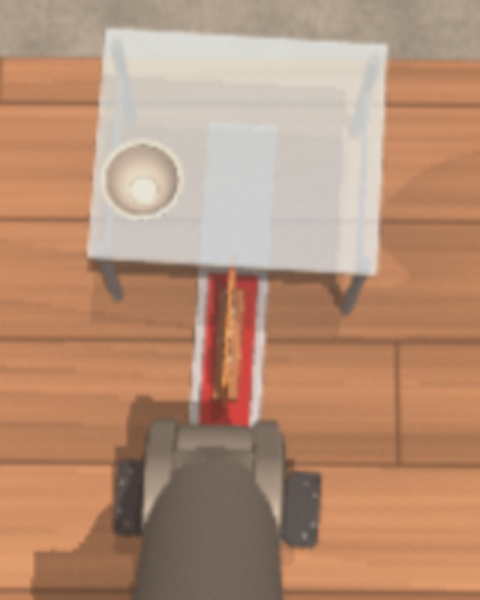

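View pics/c7.png

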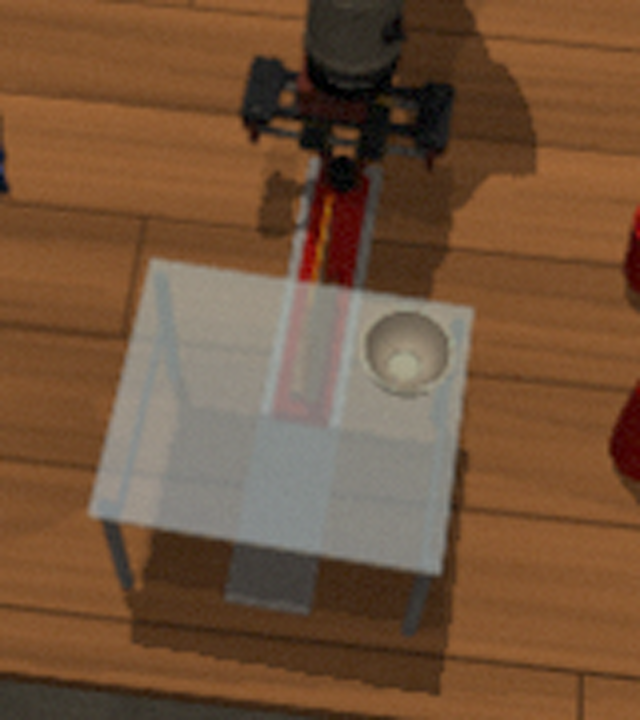

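```bash
python3 -m handwheel '[[-1,[0,0,0.3],[0,0,0]],[-1,[0,0,0.5],[0,0,0]],[1,[0,0,0.5],[0,0,0]],[1,[0,0,0.5],[0,0,0]],[1,[0,0,0.5],[0,0,0]]]';  python3 -m handwheel '[[1,[0,0,0],[0,0,0]],[1,[0,0,0],[0,0,0]],[1,[0,0,0],[0,0,0]]]'; python3 - <<'E'
from h import *
st()
E
```

```text
t: 5.02
position: [0.4751, 0.0273, 0.0246]
ee_rot: [0.021, 0.707, -0.021, 0.706]
contact_force: [-0.8, -0.0, 0.0]
gripper_width: 0.0375
t: 5.27
position: [0.4755, 0.0274, 0.0247]
ee_rot: [0.021, 0.707, -0.021, 0.707]
contact_force: [-0.5, 1.3, -0.2]
gripper_width: 0.0578
t 5.2667 p [0.4755 0.0274 0.0247] F [-0.4727  1.3322 -0.2095] w 0.05782279589277201 
R [[-0.0003670882461554448, 0.059693767373860965, 0.9982166695577344], [7.80832927446927e-05, 0.9982167354824418, -0.05969374260151886], [-0.9999999295746071, 5.603117315366307e-05, -0.00037109471662405413]] q [-0.3794  0.4719  0.2329  2.1817 -0.2172  0.5094  1.5302]
```

```bash
python3 -m handwheel '[[1,[-2,0,0],[0,0,0]],[1,[-6,0,0],[0,0,0]],[1,[-10,0,0],[0,0,0]],[1,[-14,0,0],[0,0,0]],[1,[-17.5,0,0],[0,0,0]]]';  python3 -m handwheel '[[1,[0,0,0],[0,0,0]],[1,[0,0,0],[0,0,0]]]'; python3 - <<'E'
from h import *
import pickle
m=cams.camera_model("wrist");pickle.dump(m,open("m3.pkl","wb"))
cv2.imwrite("pics/w3.png",cams.capture("wrist")[:,:,::-1])
st()
E
```

```text
t: 5.68
position: [0.4756, 0.0271, 0.2021]
ee_rot: [0.021, 0.706, -0.021, 0.707]
contact_force: [1.0, 0.3, 0.5]
gripper_width: 0.0875
t: 5.85
position: [0.477, 0.0278, 0.2015]
ee_rot: [0.022, 0.705, -0.02, 0.708]
contact_force: [-0.4, -0.0, 0.5]
gripper_width: 0.088
t 5.9 p [0.4757 0.0276 0.1998] F [ 0.01   -0.0969  0.386 ] w 0.08763178595691573 
R [[0.0008579899108042688, 0.059412179407288324, 0.9982331675472365], [0.0007089421512724813, 0.998233247976279, -0.059412793536028755], [-0.9999993806269778, 0.000758665146699089, 0.0008143542571122375]] q [-0.4861  0.1746  0.3357  2.0598 -0.0729  0.9171  1.4006]
```

View pics/w3.png

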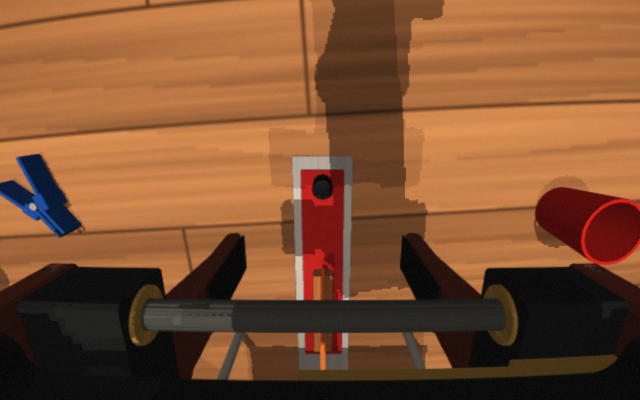

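```bash
python3 - <<'E'
from h import *
import pickle;m=pickle.load(open("m3.pkl","rb"))
crop(cv2.imread("pics/w3.png"),"pics/c8.png",0,140,100,110,7)
crop(cv2.imread("pics/w3.png"),"pics/c9.png",270,140,100,220,3)
go([.449,-.33,.2],down(.57))
E
```

```text
shift cm [ -0.0491 -35.8543  -0.5392] turn [-0.6294  0.001  -0.0005] rows>= 8.599127520134683 5.036974922358001
```

View pics/c8.png

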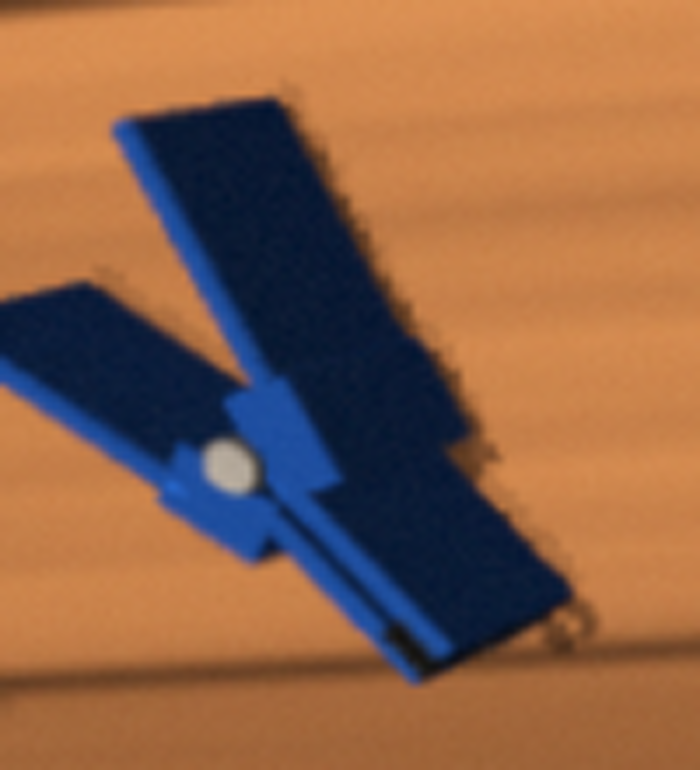

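View pics/c9.png

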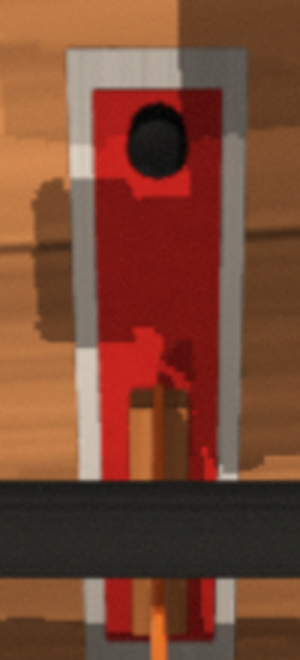

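```bash
python3 - <<'E'
from h import *
import pickle;m=pickle.load(open("m3.pkl","rb"))
print("knob",onz(m,322.3,189.3,.048))
P=onz(m,230/7,140+465/7,.03);J=onz(m,418/7,140+660/7,.03);print("pin",P,"jaw",J,np.arctan2(*(J-P)[[1,0]]))
H=onz(m,125/7,140+125/7,.03);print(H)
E
python3 -m handwheel '[[1,[0,-3,0],[-0.05,0,0]],[1,[0,-7,0],[-0.15,0,0]],[1,[0,-11,0],[-0.25,0,0]],[1,[0,-15,0],[-0.35,0,0]],[1,[0,-19,-0.3],[-0.45,0,0]]]'; python3 - <<'E'
from h import *
st();go([.449,-.33,.2],down(.57))
E
```

```text
knob [0.4756 0.0267 0.048 ]
pin [ 0.4792 -0.3121  0.03  ] jaw [ 0.5151 -0.2881  0.03  ] 0.5898217026819541
[ 0.4222 -0.3132  0.03  ]
t: 6.32
position: [0.4612, -0.1559, 0.1977]
ee_rot: [-0.135, 0.695, 0.135, 0.693]
contact_force: [-0.6, 0.1, 0.5]
gripper_width: 0.088
t 6.3167 p [ 0.4612 -0.1559  0.1977] F [-0.5826  0.1465  0.5214] w 0.08803410099340371 
R [[-0.0035003058285722477, -0.37445629061609415, 0.9272379598987209], [0.00013919707180365393, 0.9272434488433732, 0.3744590327408621], [-0.9999938642228171, 0.001439789943747466, -0.0031935124293197004]] q [-0.1561  0.2012  0.4056  2.0409 -0.0983  0.9212  2.2566]
shift cm [ -0.2294 -15.6911  -7.6485] turn [-0.1862 -0.0031 -0.0017] rows>= 4.186436870988405 1.4901688413049754
```

```bash
python3 -m handwheel '[[1,[0,-3.5,-1.7],[-0.05,0,0]],[1,[0,-7,-3.4],[-0.1,0,0]],[1,[0,-10.5,-5.1],[-0.15,0,0]],[1,[0,-13.5,-6.6],[-0.19,0,0]],[1,[1,-15.9,-7.9],[-0.19,0,0]]]'; python3 - <<'E'
from h import *
import pickle
m=cams.camera_model("wrist");pickle.dump(m,open("m4.pkl","wb"))
cv2.imwrite("pics/w4.png",cams.capture("wrist")[:,:,::-1])
st();go([.448,-.333,.2],down(.58))
E
```

```text
t: 6.73
position: [0.4469, -0.3345, 0.1888]
ee_rot: [-0.198, 0.679, 0.198, 0.678]
contact_force: [1.4, 0.3, 0.1]
gripper_width: 0.0877
t 6.7833 p [ 0.4441 -0.3387  0.1865] F [-0.7028 -3.0836 -0.013 ] w 0.08803508162699243 
R [[-0.004268132149033765, -0.5327796466426353, 0.8462432458645132], [-0.002697549544749378, 0.846254009175279, 0.532772817607299], [-0.9999872530559636, -8.838291668089582e-06, -0.005049123436062342]] q [ 0.1722  0.3463  0.457   1.8982 -0.1808  0.9401  2.8458]
shift cm [-1.3497  0.2702  0.6285] turn [-0.0181 -0.005  -0.    ] rows>= 0.36287217131967375 0.1505099741438197
```

View pics/w4.png

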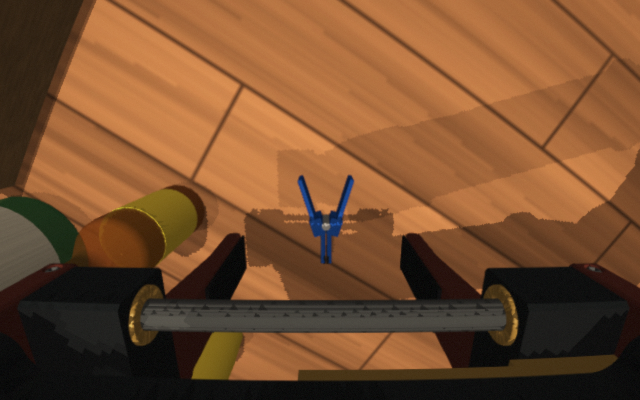

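```bash
python3 - <<'E'
from h import *
crop(cv2.imread("pics/w4.png"),"pics/c10.png",285,165,80,110,7)
E
```

```text
(no output)
```

View pics/c10.png

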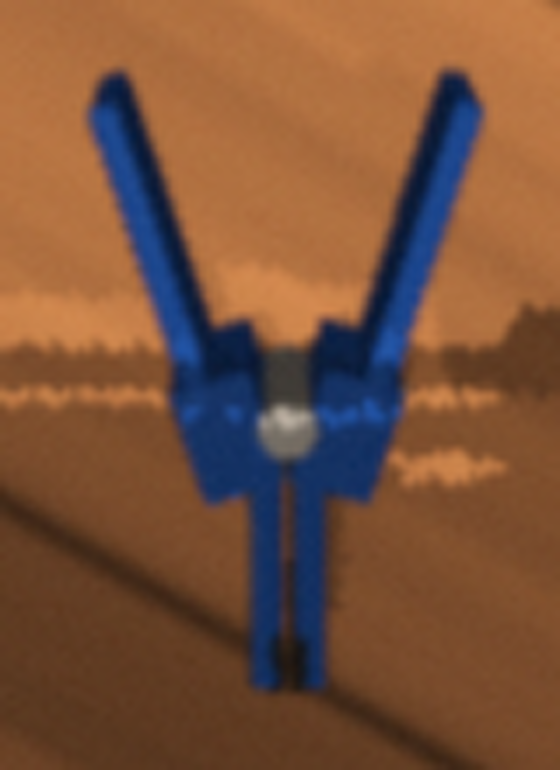

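```bash
python3 - <<'E'
from h import *
import pickle;m=pickle.load(open("m4.pkl","rb"))
f=lambda u,v,z=.03:onz(m,285+u/7,165+v/7,z)
P=f(288,432);J=f(289,685);A=f(98,115);B=f(474,115);H=(A+B)/2
a=np.arctan2(*(J-H)[[1,0]])
print(P,J,A,B,"pin-h",np.linalg.norm(P-H),"pin-jaw",np.linalg.norm(J-P),"AB",np.linalg.norm(A-B),a)
d=np.array([np.cos(a),np.sin(a),0]);G=P-.038*d;print(G)
G[2]=.004;go(G,down(a))
E
```

```text
[ 0.4791 -0.3102  0.03  ] [ 0.5152 -0.2868  0.03  ] [ 0.4523 -0.3611  0.03  ] [ 0.4221 -0.3139  0.03  ] pin-h 0.050013270348498166 pin-jaw 0.04303135178775004 AB 0.0560789937027102 0.576476312536996
[ 0.4472 -0.3309  0.03  ]
shift cm [18.2498  0.4887  0.7749] turn [-0.0146 -0.005  -0.    ] rows>= 4.381960366804489 0.12357979773982547
```

```bash
python3 -m handwheel '[[1,[3,0.3,0.5],[0,0,0]],[1,[6.5,0.5,0.8],[0,0,0]],[1,[10,0.5,0.8],[0,0,0]],[1,[13,0.5,0.8],[0,0,0]],[1,[13,0.5,0.8],[0,0,0]]]' 25; python3 - <<'E'
from h import *
st();go([.4472,-.3309,.005],down(.576))
E
```

```text
t: 7.2
position: [0.447, -0.3193, 0.0526]
ee_rot: [-0.195, 0.682, 0.202, 0.675]
contact_force: [-0.0, 0.9, -0.9]
gripper_width: 0.0876
t 7.2 p [ 0.447  -0.3193  0.0526] F [-0.0142  0.8831 -0.9172] w 0.08758287602193303 
R [[-0.012010781465125964, -0.5385360500132204, 0.8425168627183408], [0.006283487659838216, 0.8425203546165223, 0.5386278583954589], [-0.9999081252352267, 0.011763285808312929, -0.006735443234583305]] q [ 0.2371  0.5264  0.3468  1.9986 -0.2753  0.6753  2.8989]
shift cm [ 4.7553 -1.0455 -0.5763] turn [-0.0072 -0.0067 -0.0118] rows>= 1.1757552506323563 0.12289123680998149
```

```bash
python3 -m handwheel '[[1,[0,0,0],[0,0,0]],[1,[0,0,0],[0,0,0]],[1,[0,0,0],[0,0,0]]]' 25; python3 - <<'E'
from h import *
st();go([.4472,-.3309,.005],down(.576))
E
```

```text
t: 7.45
position: [0.4529, -0.3236, 0.0612]
ee_rot: [-0.199, 0.678, 0.198, 0.679]
contact_force: [-1.5, -0.6, 0.6]
gripper_width: 0.0875
t 7.45 p [ 0.4529 -0.3236  0.0612] F [-1.5074 -0.6178  0.6392] w 0.0874718322048647 
R [[0.002072507946299429, -0.5381353534978217, 0.8428558868671365], [-0.0012495771975733483, 0.8428556453408907, 0.5381382718909873], [-0.9999970716295323, -0.0021685093417715406, 0.0010743833556133842]] q [ 0.2348  0.5151  0.3522  1.9903 -0.2741  0.6789  2.8983]
shift cm [ 5.6183 -0.296  -0.8769] turn [-0.0078  0.0011  0.0022] rows>= 1.3654664300004724 0.06515437128692106
```

```bash
python3 -m handwheel '[[1,[1,-0.2,-0.5],[0,0,0]],[1,[2,-0.3,-0.9],[0,0,0]],[1,[2.5,-0.3,-0.9],[0,0,0]],[1,[2.5,-0.3,-0.9],[0,0,0]]]' 25; python3 - <<'E'
from h import *
import pickle
m=cams.camera_model("wrist");pickle.dump(m,open("m5.pkl","wb"))
cv2.imwrite("pics/w5.png",cams.capture("wrist")[:,:,::-1])
st();go([.4472,-.3309,.005],down(.576))
E
```

```text
t: 7.78
position: [0.4448, -0.3301, 0.0335]
ee_rot: [-0.197, 0.679, 0.199, 0.678]
contact_force: [-0.3, -0.1, 0.4]
gripper_width: 0.0878
t 7.8333 p [ 0.4453 -0.3302  0.034 ] F [0.1484 0.2657 0.6909] w 0.08767433701737941 
R [[-0.0011784366212035935, -0.5377571830367363, 0.8430989404450253], [0.0008831430312531974, 0.8430986374123037, 0.5377582241601737], [-0.9999989156721703, 0.0013782909386147457, -0.00051862180090817]] q [ 0.2884  0.5541  0.3059  2.0014 -0.2739  0.6266  2.9133]
shift cm [ 2.8957 -0.1677  0.1209] turn [-0.0082 -0.0005 -0.0014] rows>= 0.6961729702023776 0.06685998746430305
```

View pics/w5.png

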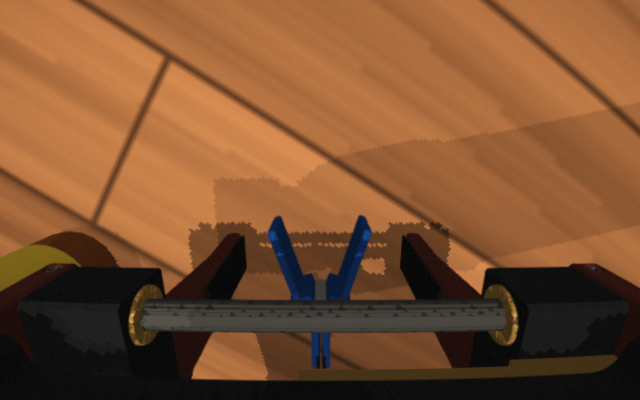

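```bash
python3 -m handwheel '[[1,[1,-0.1,0.1],[0,0,0]],[1,[2,-0.1,0.1],[0,0,0]],[1,[2.8,-0.1,0.1],[0,0,0]],[1,[2.8,-0.1,0.1],[0,0,0]],[1,[2.8,-0.1,0.1],[0,0,0]]]' 25; python3 - <<'E'
from h import *
st();go([.4472,-.3309,.005],down(.576))
E
```

```text
t: 8.25
position: [0.4469, -0.3302, 0.0058]
ee_rot: [-0.198, 0.679, 0.199, 0.678]
contact_force: [-0.5, 0.8, 0.1]
gripper_width: 0.0877
t 8.25 p [ 0.4469 -0.3302  0.0058] F [-0.5316  0.7868  0.059 ] w 0.08772924301799088 
R [[-0.0015016776350311734, -0.538437635491144, 0.8426640241822279], [0.0009411173780582427, 0.8426638401753025, 0.5384391950435006], [-0.9999984296299476, 0.0016016078540433965, -0.0007586764268794899]] q [ 0.3152  0.6007  0.2701  2.0044 -0.2817  0.5736  2.9179]
shift cm [ 0.0771 -0.0777 -0.0143] turn [-0.0074 -0.0008 -0.0016] rows>= 0.026471950044321752 0.061020284750104924
```

```bash
python3 -m handwheel '[[-1,[0,0,0],[0,0,0]],[-1,[0,0,0],[0,0,0]],[-1,[0,0,0],[0,0,0]],[-1,[0,0,0],[0,0,0]],[-1,[0,0,0],[0,0,0]]]' 40; python3 -m handwheel '[[-1,[0,0,0],[0,0,0]],[-1,[0,0,0],[0,0,0]],[-1,[0,0,0],[0,0,0]],[-1,[0,0,0],[0,0,0]],[-1,[0,0,0],[0,0,0]]]'; python3 - <<'E'
from h import *
cv2.imwrite("pics/w6.png",cams.capture("wrist")[:,:,::-1])
st()
E
```

```text
t: 8.67
position: [0.4476, -0.3306, 0.0069]
ee_rot: [-0.198, 0.679, 0.198, 0.679]
contact_force: [-1.1, -0.1, 0.8]
gripper_width: 0.058
t: 9.08
position: [0.4476, -0.3308, 0.0069]
ee_rot: [-0.198, 0.679, 0.198, 0.679]
contact_force: [-1.5, -0.7, 3.9]
gripper_width: 0.0269
t 9.1333 p [ 0.4475 -0.3308  0.0069] F [-1.3698  0.2084  4.0294] w 0.026879031377462607 
R [[0.00034431873721813, -0.5382623789921601, 0.8427772498153397], [-0.00022240330512540707, 0.842777237711132, 0.5382624621249044], [-0.999999915990685, -0.00037277029709420484, 0.00017047266213238155]] q [ 0.3149  0.5989  0.2709  2.0039 -0.2817  0.5738  2.9179]
```

View pics/w6.png

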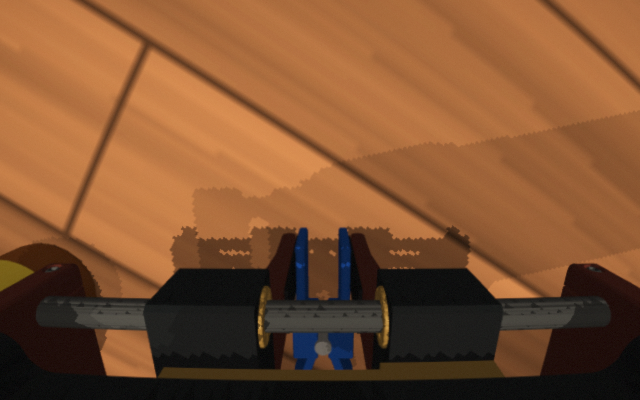

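```bash
python3 -m handwheel '[[-1,[-2,0,0],[0,0,0]],[-1,[-5,0,0],[0,0,0]],[-1,[-8,0,0],[0,0,0]],[-1,[-11,0,0],[0,0,0]],[-1,[-11.5,0,0],[0,0,0]]]'; python3 - <<'E'
from h import *
st();go([.456,.028,.12],down(-.058))
E
```

```text
t: 9.55
position: [0.4495, -0.332, 0.1259]
ee_rot: [-0.2, 0.677, 0.197, 0.68]
contact_force: [0.6, -1.0, -0.8]
gripper_width: 0.0271
t 9.55 p [ 0.4495 -0.332   0.1259] F [ 0.5709 -1.0202 -0.7556] w 0.0270563993936469 
R [[0.005830394850638354, -0.5381616988288533, 0.8428214475258256], [-0.0029371196552355205, 0.8428229214534533, 0.5381829581107123], [-0.9999786896849434, -0.00561328658705218, 0.003333345117916997]] q [ 0.2441  0.4146  0.3554  1.9499 -0.1969  0.8036  2.8474]
shift cm [ 0.4884 29.9966 19.9195] turn [0.6263 0.005  0.0044] rows>= 8.63582207045347 5.0118349508555715
```

```bash
python3 -m handwheel '[[-1,[0,2.5,1.5],[0.08,0,0]],[-1,[0,5.5,3.5],[0.18,0,0]],[-1,[0,8.5,5.5],[0.28,0,0]],[-1,[0,11.5,7.5],[0.38,0,0]],[-1,[0,14,9],[0.45,0,0]]]'; python3 - <<'E'
from h import *
st();go([.456,.028,.12],down(-.058))
E
```

```text
t: 9.97
position: [0.4473, -0.1611, 0.1208]
ee_rot: [-0.04, 0.706, 0.041, 0.705]
contact_force: [1.3, 0.9, -1.0]
gripper_width: 0.0271
t 9.9667 p [ 0.4473 -0.1611  0.1208] F [ 1.3346  0.8795 -0.9807] w 0.02711077538601134 
R [[-0.0013087757510892306, -0.1148785572589484, 0.9933786811624942], [0.0010498651654153174, 0.9933788266310548, 0.1148799572782111], [-0.9999985924435936, 0.0011932657757905973, -0.0011795031244208332]] q [-0.1564  0.3067  0.4411  2.1391 -0.1946  0.7346  2.0979]
shift cm [ 0.0985 18.6861  3.033 ] turn [ 0.1731 -0.0013 -0.0011] rows>= 4.539795646913476 1.3855147140764619
```

```bash
python3 -m handwheel '[[-1,[0,4,0.6],[0.05,0,0]],[-1,[0,8,1.2],[0.1,0,0]],[-1,[0,12,1.8],[0.15,0,0]],[-1,[0,16,2.4],[0.173,0,0]],[-1,[0,18.5,2.9],[0.173,0,0]]]';python3 -m handwheel '[[-1,[0,0,0],[0,0,0]],[-1,[0,0,0],[0,0,0]],[-1,[0,0,0],[0,0,0]],[-1,[0,0,0],[0,0,0]]]'; python3 - <<'E'
from h import *
st();go([.456,.028,.082],down(-.058))
import pickle
m=cams.camera_model("wrist");pickle.dump(m,open("m7.pkl","wb"))
cv2.imwrite("pics/w7.png",cams.capture("wrist")[:,:,::-1])
cv2.imwrite("pics/t7.png",cams.capture("top")[:,:,::-1])
cv2.imwrite("pics/s7.png",cams.capture("scene")[:,:,::-1])
crop(cv2.imread("pics/t7.png"),"pics/c11.png",270,130,100,110,6)
crop(cv2.imread("pics/s7.png"),"pics/c12.png",270,140,110,110,6)
E
```

```text
t: 10.38
position: [0.4538, 0.0274, 0.121]
ee_rot: [0.019, 0.707, -0.018, 0.706]
contact_force: [1.4, 0.1, -0.9]
gripper_width: 0.0267
t: 10.72
position: [0.4544, 0.0215, 0.1214]
ee_rot: [0.02, 0.707, -0.02, 0.707]
contact_force: [0.2, -0.2, -1.2]
gripper_width: 0.0268
t 10.7167 p [0.4544 0.0215 0.1214] F [ 0.1975 -0.1776 -1.2032] w 0.026802272270348246 
R [[-0.0006894559902577146, 0.056726413141664045, 0.9983895225324227], [-0.00053515446860972, 0.9983895959297697, -0.05672678687257157], [-0.9999996191299937, -0.0005734032374137138, -0.000657988294043732]] q [-0.5438  0.2696  0.4184  2.1824 -0.1643  0.7193  1.4994]
shift cm [3.9362 0.6609 0.1227] turn [ 0.0012 -0.0007  0.0006] rows>= 0.9575986118517994 0.012153326975895239
```

View pics/w7.png

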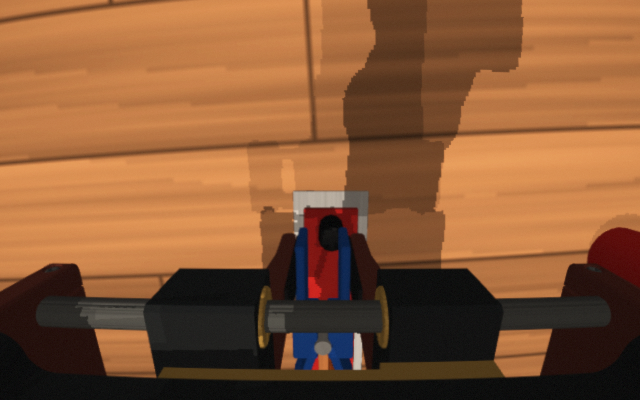

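View pics/c11.png

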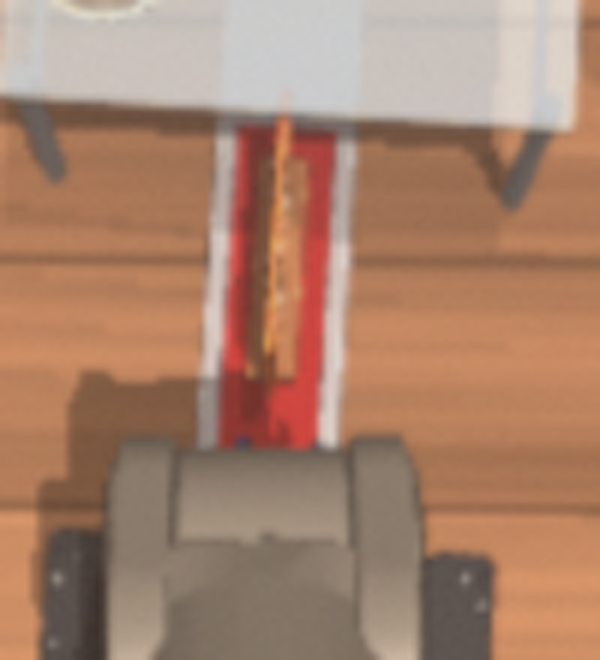

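View pics/c12.png

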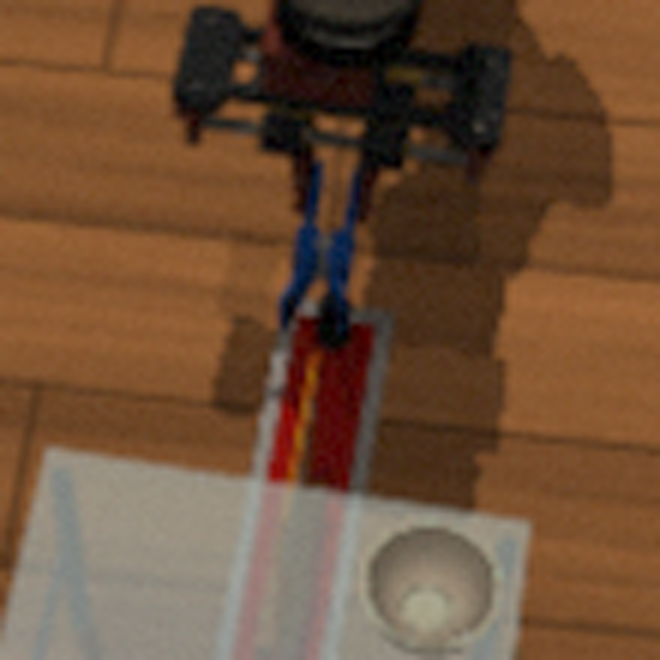

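```bash
cat >> h.py <<'E'
def overlay(src,cam,out,u0,v0,w,h,f,lines):
    im=cv2.imread(src);m=cams.camera_model(cam)
    c=cv2.resize(im[v0:v0+h,u0:u0+w],None,fx=f,fy=f,interpolation=cv2.INTER_CUBIC)
    for P,col in lines:
        q=[tuple(int(round((a-b+.5)*f)) for a,b in zip(proj(m,X),(u0,v0))) for X in P]
        for a,b in zip(q,q[1:]): cv2.line(c,a,b,col,1)
    cv2.imwrite(out,c)
def card(e,yaw):
    e=np.array([e[0],e[1],0]);d=np.array([np.cos(yaw),np.sin(yaw),0]);z=np.array([0,0,1.])
    return [([e+.025*z,e+.155*z,e+.155*z+.12*d],(0,255,0)),([e+.025*z,e+.025*z+.12*d],(255,255,0)),([e-.1*d+.012*z,e-.1*d+.048*z],(255,0,255))]
E
python3 - <<'E'
from h import *
L=card([.5755,.021],-.058)
overlay("pics/t7.png","top","pics/o1.png",270,130,100,110,6,L)
overlay("pics/s7.png","scene","pics/o2.png",270,140,110,110,6,L)
E
```

```text
(no output)
```

View pics/o1.png

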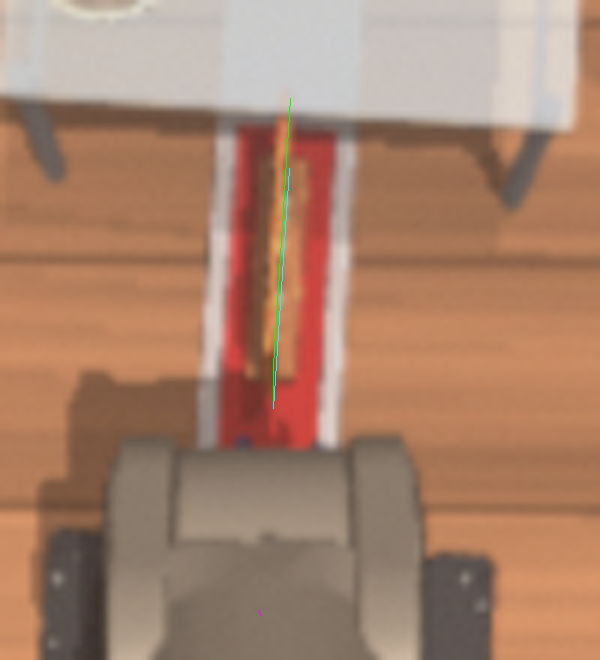

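View pics/o2.png

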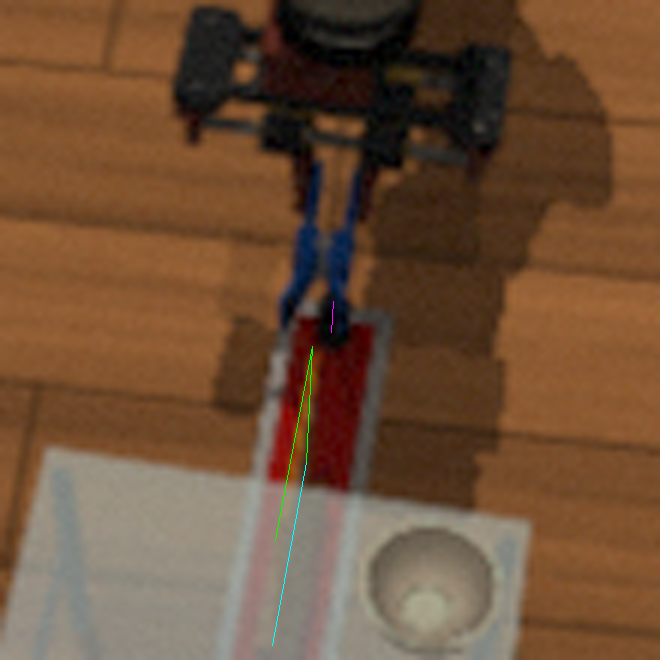

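```bash
python3 -m handwheel '[[-1,[0,0.4,0],[0,0,0]],[-1,[1.5,0.8,0.2],[0,0,0]],[-1,[3,0.8,0.2],[0,0,0]],[-1,[3.9,0.8,0.2],[0,0,0]],[-1,[3.9,0.8,0.2],[0,0,0]]]';python3 -m handwheel '[[-1,[0,0,0],[0,0,0]],[-1,[0,0,0],[0,0,0]],[-1,[0,0,0],[0,0,0]]]'; python3 - <<'E'
from h import *
st();go([.5076,.0267,.082],down(-.058))
cv2.imwrite("pics/s8.png",cams.capture("scene")[:,:,::-1])
s=robot.read_state();R=Ro.from_quat(s["ee_rot"]).as_matrix();p=s["position"]
g=p-R[:,0]*.023
L=card([.5755,.0228],-.058)
for sg in (1,-1): L.append(([g+R[:,1]*.013*sg+R[:,2]*.05,g+R[:,1]*.013*sg+R[:,2]*.083],(0,0,255)))
overlay("pics/s8.png","scene","pics/o3.png",270,140,110,110,7,L)
crop(cv2.imread("pics/s8.png"),"pics/o3b.png",270,140,110,80,7)
E
```

```text
t: 11.28
position: [0.4559, 0.0305, 0.0812]
ee_rot: [0.019, 0.708, -0.02, 0.706]
contact_force: [0.7, -0.5, -0.4]
gripper_width: 0.0268
t: 11.53
position: [0.4577, 0.0308, 0.0833]
ee_rot: [0.02, 0.706, -0.019, 0.707]
contact_force: [1.3, -0.3, -1.1]
gripper_width: 0.0267
t 11.5333 p [0.4577 0.0308 0.0833] F [ 1.2705 -0.3131 -1.1035] w 0.026677071261911253 
R [[0.0010622899801265295, 0.054821666011308015, 0.9984955966231112], [0.0003408232548119394, 0.9984960821634119, -0.05482205526816414], [-0.9999993776895598, 0.0003985474391577891, 0.0010420078846335445]] q [-0.5258  0.3457  0.3842  2.2008 -0.2179  0.6287  1.5307]
shift cm [ 0.1331 -0.1382  5.0006] turn [ 0.0032  0.001  -0.0004] rows>= 1.2000668791546678 0.02674586793241839
```

View pics/o3.png

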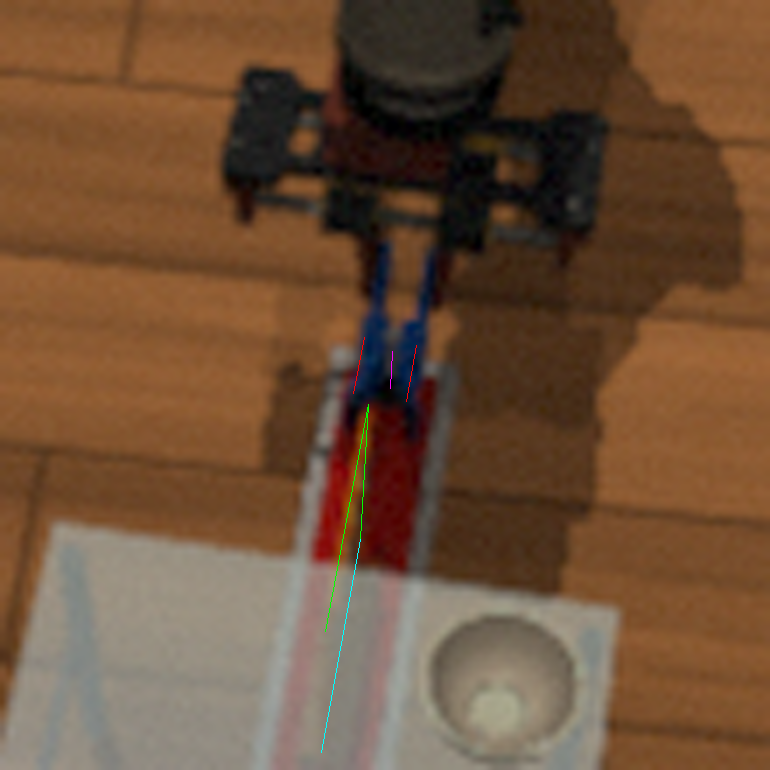

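View pics/o3b.png

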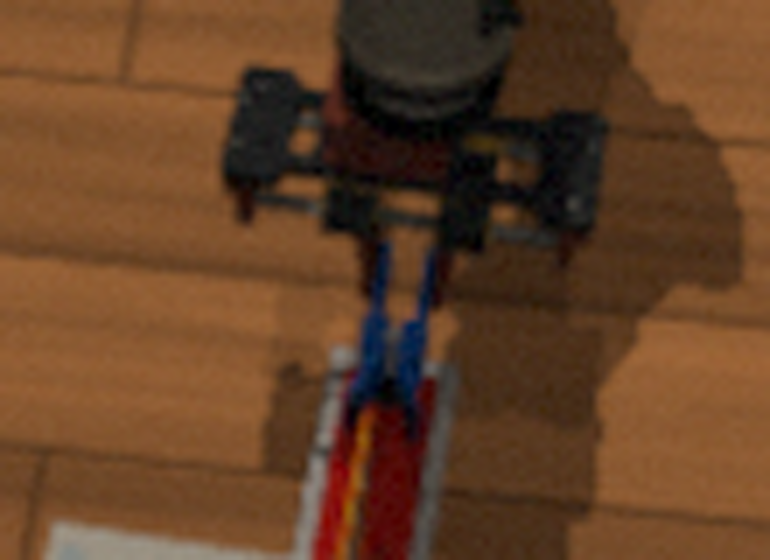

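```bash
python3 -m handwheel '[[-1,[0,-0.2,0.5],[0,0,0]],[-1,[0,-0.2,1.5],[0,0,0]],[-1,[0.1,-0.2,2.5],[0,0,0]],[-1,[0.1,-0.2,3.2],[0,0,0]],[-1,[0.1,-0.2,3.2],[0,0,0]]]'; python3 - <<'E'
from h import *
st();go([.5076,.0267,.082],down(-.058))
cv2.imwrite("pics/s9.png",cams.capture("scene")[:,:,::-1])
crop(cv2.imread("pics/s9.png"),"pics/o4.png",290,170,80,70,9)
E
```

```text
t: 12.0
position: [0.4916, 0.0271, 0.0818]
ee_rot: [0.019, 0.706, -0.019, 0.708]
contact_force: [0.5, 0.2, -0.1]
gripper_width: 0.0268
t 12.0 p [0.4916 0.0271 0.0818] F [ 0.4982  0.1558 -0.0825] w 0.026809149753609474 
R [[0.002027811415019898, 0.05460354862157257, 0.9985060542925098], [-0.00021115897734821226, 0.9985081083567751, -0.054603232117345774], [-0.999997921694216, -0.00010011845991586901, 0.00203631616960237]] q [-0.4921  0.3951  0.378   2.128  -0.2345  0.6552  1.5623]
shift cm [-0.013   0.0472  1.6024] turn [0.0034 0.002  0.0001] rows>= 0.3844441057634577 0.03151420783357801
```

View pics/o4.png

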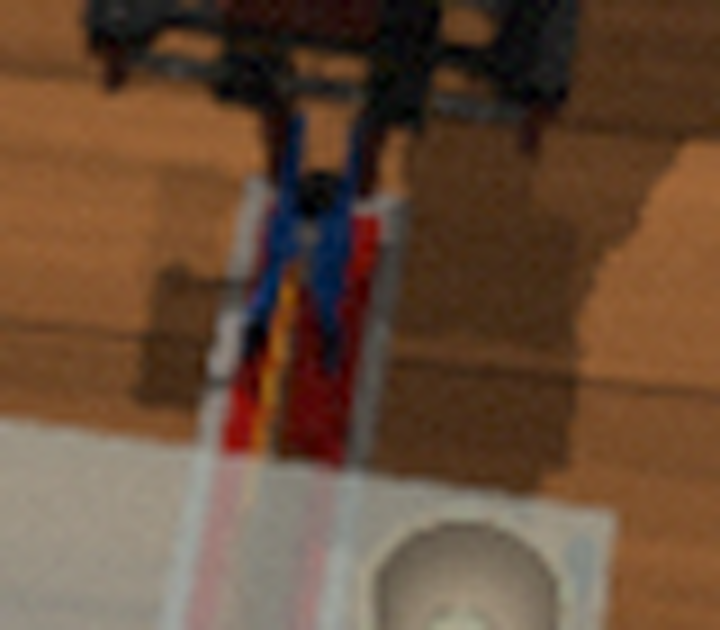

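```bash
python3 -m handwheel '[[-1,[0,0,0.5],[0,0,0]],[-1,[0,0,1],[0,0,0]],[-1,[0,0,1.4],[0,0,0]],[-1,[0,0,1.5],[0,0,0]],[-1,[0,0,1.5],[0,0,0]]]';python3 -m handwheel '[[-1,[0,0,0],[0,0,0]],[-1,[0,0,0],[0,0,0]],[-1,[0,0,0],[0,0,0]]]'; python3 - <<'E'
from h import *
st();go([.5076,.0267,.082],down(-.058))
m=cams.camera_model("wrist")
import pickle;pickle.dump(m,open("m10.pkl","wb"))
for n in("scene","top","wrist"): cv2.imwrite(f"pics/{n}10.png",cams.capture(n)[:,:,::-1])
s=robot.read_state();R=Ro.from_quat(s["ee_rot"]).as_matrix();p=s["position"]
L=card([.5755,.0228],-.058)
for sg in (1,-1):
    for h in (-.023,.007):
        g=p+R[:,0]*h; L.append(([g+R[:,1]*.013*sg+R[:,2]*.05,g+R[:,1]*.013*sg+R[:,2]*.083],(0,0,255)))
overlay("pics/scene10.png","scene","pics/o5.png",290,170,80,70,9,L)
crop(cv2.imread("pics/scene10.png"),"pics/o5b.png",290,170,80,70,9)
crop(cv2.imread("pics/top10.png"),"pics/o6.png",270,130,100,110,6)
E
```

```text
t: 12.47
position: [0.5044, 0.0263, 0.0816]
ee_rot: [0.019, 0.707, -0.019, 0.707]
contact_force: [0.2, 0.5, -0.2]
gripper_width: 0.0268
t: 12.72
position: [0.5038, 0.0263, 0.0816]
ee_rot: [0.019, 0.707, -0.019, 0.707]
contact_force: [-0.8, 0.8, -0.6]
gripper_width: 0.0267
t 12.7167 p [0.5038 0.0263 0.0816] F [-0.7614  0.7641 -0.5986] w 0.026726461045122798 
R [[-0.00026911551847325077, 0.05446442015902801, 0.9985156756473975], [4.710094470546447e-05, 0.9985157113879968, -0.05446440941407488], [-0.9999999626791688, 3.23738138484006e-05, -0.00027128139901622106]] q [-0.4811  0.4134  0.3759  2.099  -0.24    0.6696  1.5717]
shift cm [-0.0376  0.0573  0.3766] turn [ 0.0035 -0.0003 -0.    ] rows>= 0.09178439313106901 0.028161692169682867
```

View pics/o5.png

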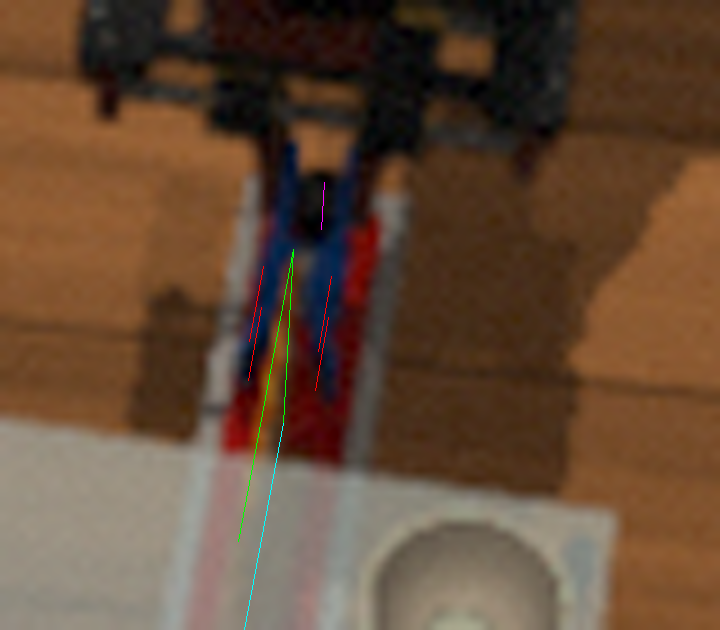

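View pics/o5b.png

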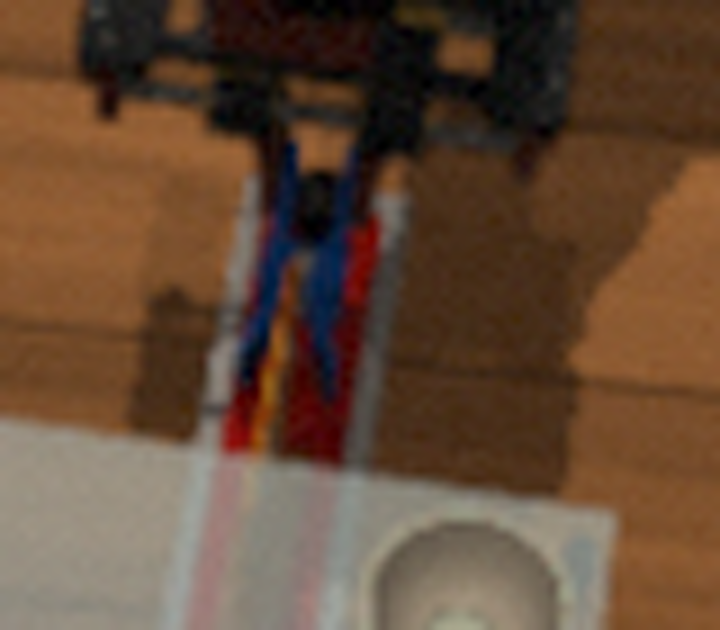

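View pics/wrist10.png

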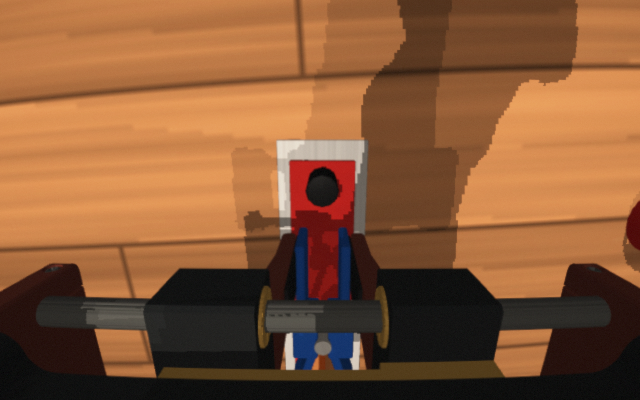

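View pics/o6.png

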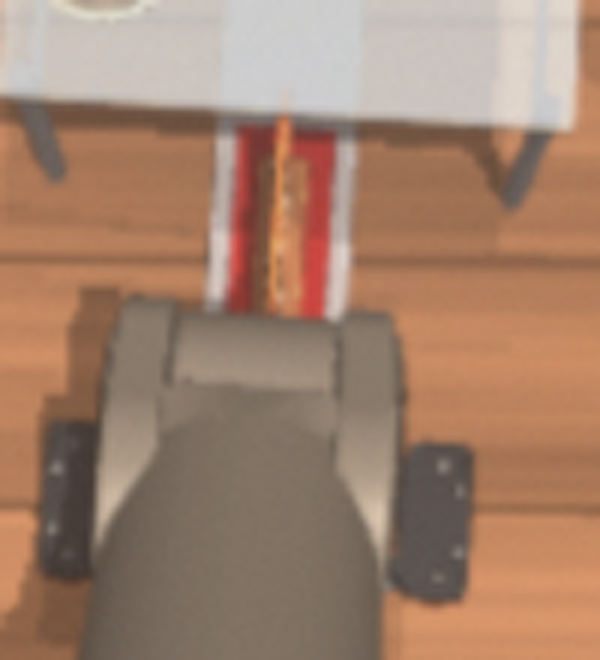

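```bash
python3 -m handwheel '[[-1,[0,0,0.3],[0,0,0]],[-1,[0,0,0.5],[0,0,0]],[-1,[0,0,0.5],[0,0,0]],[-1,[0,0,0.5],[0,0,0]],[-1,[0,0,0.5],[0,0,0]]]';python3 -m handwheel '[[-1,[0,0,0],[0,0,0]],[-1,[0,0,0],[0,0,0]],[-1,[0,0,0],[0,0,0]],[-1,[0,0,0],[0,0,0]],[-1,[0,0,0],[0,0,0]]]'; python3 - <<'E'
from h import *
import pickle;m=pickle.load(open("m10.pkl","rb"))
print("knob", onz(m,322,190,.048))
st();go([.5076,.0267,.082],down(-.058))
for n in("scene","wrist"): cv2.imwrite(f"pics/{n}11.png",cams.capture(n)[:,:,::-1])
crop(cv2.imread("pics/scene11.png"),"pics/o7.png",290,170,80,70,9)
crop(cv2.imread("pics/wrist11.png"),"pics/o8.png",260,130,130,250,3)
E
```

```text
t: 13.28
position: [0.5091, 0.026, 0.0816]
ee_rot: [0.019, 0.707, -0.019, 0.707]
contact_force: [0.2, -0.9, -1.1]
gripper_width: 0.0268
t: 13.7
position: [0.5091, 0.0261, 0.0817]
ee_rot: [0.019, 0.707, -0.019, 0.707]
contact_force: [-0.4, -0.3, -0.9]
gripper_width: 0.027
knob [0.4752 0.0266 0.048 ]
t 13.7 p [0.5091 0.0261 0.0817] F [-0.3737 -0.3406 -0.8516] w 0.026973597702615065 
R [[1.562093377843743e-05, 0.054451930006558555, 0.9985163929923973], [9.991602154465345e-05, 0.9985163880450354, -0.05445193129986547], [-0.9999999948863876, 0.000100618375447864, 1.0157138162603108e-05]] q [-0.477   0.4204  0.3752  2.0873 -0.242   0.6744  1.5749]
shift cm [-0.0327  0.0531 -0.1486] turn [ 0.0035  0.     -0.0001] rows>= 0.0386484775656712 0.028188377302498343
```

View pics/o7.png

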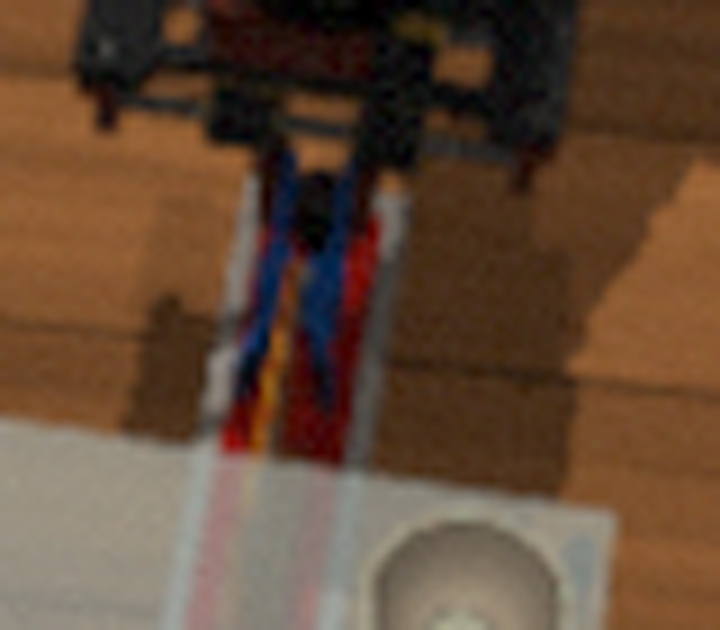

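View pics/o8.png

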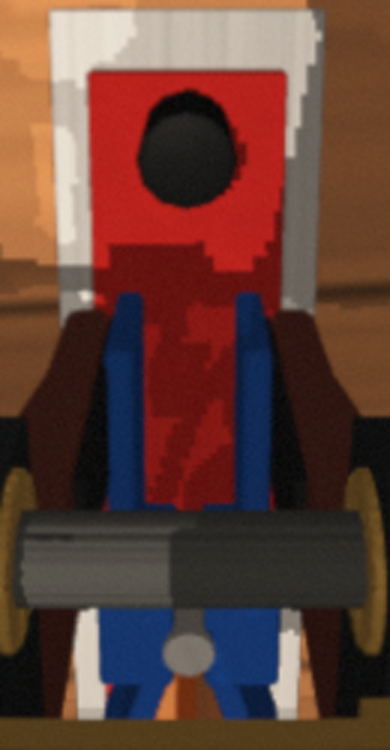

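```bash
python3 - <<'E'
from h import *
job.finish_job()
E
```

```text
the job is handed in; nothing more can be done
```

I pulled the slide out by its knob until it hit its stop. I then squeezed the clip open and brought it around the card's front edge, and handed the job in with the arm still holding it there. The hand-in gave no verdict.

**Slide:** The pull force rose to about 19 N with no further travel. The last wrist picture puts the knob at x ≈ 0.475 m, against about 0.476 m right after the pull, so it has not been pushed back. My estimates suggest the slide began about 12 mm out rather than fully in, since it only moved about 118 mm. The end position agrees to within about 4 mm with the 200 mm expected in front of the shelf.

**Clip:** It is held with 40 N at a 27 mm opening, handles parallel, which means it is at its stop. Its middle is about 90 mm above the table.

**Fit around the card:** The tips are an estimated 16 mm past the edge, with the card close to midway between the jaws in the scene and wrist pictures. Measured outside force stayed within noise, about 1 N. That noise is above the 0.3 N contact limit, so I judged "not touching" from the pictures only. The overhead picture could not confirm the jaws because the arm hides them.

**Disagreement:** The calibrated card outline sat about 2 mm to one side of where the card appeared in the pictures. I corrected for that before moving in.

**Other objects:** I kept clear of them by path, and no contact showed in the forces. I did not measure their positions again at the end.

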